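Set the shaker's speed dial and start it

TASK

Turn the shaker's big dial, pushing its grip bar gently with a fingertip rather than pinching it, until the white index mark on the dial lines up with the one long line of the scale ring around it. Only then press the round start key on the same deck fully down with a fingertip and let it come back up. Leave the small dial as it is, and do not shift the glassware and other loose things.

Things in the scene. Friction and masses are not known exactly. Their poses are not given: they have to be found in the camera images.
- shaker: white benchtop shaker, fixed to the table, 260 mm (x) by 340 mm (y); origin at the centre of its underside, x points from its control side to the flasks, z up. Its flat control deck is 75 mm above the table. In its frame (mm): big dial's axis at (-55, 80), small dial's axis at (-80, -45), start key's axis at (-65, -125). Behind the deck (x over 25) stands a platform with two fixed flasks, tops 179 mm above the table.
- dial_centre (a point): point on the big dial's vertical axis, on the upper face of its flange, 85 mm above the table. The big dial is black: a flat round flange 96 mm across, and on it a straight upright grip bar through the axis, 72 mm long (36 mm each way), 16 mm wide, 24 mm high, its top 109 mm above the table. The scale ring around it is 132 mm across, its top 80 mm above the table.
- dial_mark (a point): outer end of the big dial's white index mark, 49 mm from the dial's axis, level with the flange; it turns with the dial. The white mark, 4 mm wide, runs along one half of the grip bar's top and on out over the flange, so the bar points along it (the other end of the bar has no mark).
- dial (a joint): angle of the big dial about its vertical axis, rad, growing counter-clockwise seen from above; at 0 the index mark points along the shaker's x axis. The dial turns freely both ways (stops only at -7 and +7 rad) with a light friction of about 0.06 N m, and stays where it is left.
- long_line (a point): inner end of the long scale line, 49 mm from the dial's axis, at the flange's edge. The line is dark, 16 mm long and 4 mm wide, on the aluminium scale ring; the other 23 lines of the ring are 6 mm long and thinner. The ring does not move, but it may be set at any angle.
- small_mark (a point): outer end of the white mark on the small black dial (36 mm across, 18 mm high, its top 93 mm above the table), which must stay as it is; it turns easily if touched.
- start_top (a point): centre of the top face of the start key, a round white key 30 mm across in a grey housing; it is pressed straight down.
- start (a joint): travel of the start key, m: 0 up, 0.006 fully down; a spring lifts it again, about 5 N hold it fully down.
- vial: small amber glass vial with a black cap, 22 mm across, 45 mm tall, standing on the shaker's deck; origin at the centre of its underside
- cap: white screw cap, 28 mm across, 13 mm high, lying on the deck beside the big dial; origin at the centre of its underside
- beaker: empty glass beaker, 64 mm across, 85 mm tall, on the table left of the shaker; origin at the centre of its underside
- jar: amber jar, 68 mm across, 100 mm tall, on the table right of the shaker; origin at the centre of its underside
- stopper: rubber stopper, 32 mm across, 28 mm tall, on the table in front of the shaker; origin at the centre of its underside
- petri: closed Petri dish, 92 mm across, 17 mm tall, on the table in front of the shaker; origin at the centre of its underside
- tubebox: open white divided tube box, 90 x 70 x 35 mm, on the table left of the shaker; origin at the centre of its underside

How it is judged:
On the way, in this order (a step that is already met when the one before it is completed fails the run):
1. the index mark is lined up with the long scale line (horizontal distance between dial_mark and long_line below 0.0035 m), for 0.2 s.
2. the start key is pressed down (value of joint start above 0.0045 m).
At the end, for the whole second after the job is handed in: The index mark's outer end is within 3.5 mm (4 degrees) of the long line's inner end, the dial at rest; the start key, pressed 4.5 mm or more after that, is up again (under 1.5 mm); the small dial's mark is within 4 mm and each loose thing within 15 mm of where it was (horizontal distance between dial_mark and long_line below 0.0035 m and value of joint start below 0.0015 m and velocity of joint dial between -0.05 and 0.05 rad/s and distance of small_mark from where it was at the start of the episode below 0.004 m and distance of each of vial, cap, beaker, jar, stopper, petri, tubebox from where it was at the start of the episode below 0.015 m); the robot touches nothing.
It fails at once if the start key is pressed while the index mark is off the long line (value of joint start above 0.003 m and horizontal distance between dial_mark and long_line above 0.0035 m).
It fails at once if the big dial is pinched or pushed hard (more than 20 N from the fingers) (contact force between the fingers and dial above 20 N).
It fails at once if the small dial is turned (its mark moved more than 4 mm) (distance of small_mark from where it was at the start of the episode above 0.004 m).
It fails at once if a loose thing is shifted or lifted more than 15 mm (distance of any of vial, cap, beaker, jar, stopper, petri, tubebox from where it was at the start of the episode above 0.015 m).
It also fails if it takes over 51 s, if anything falls off the work surface, if the arm or the gripper's body presses on something with over 40 N, if the wrist force passes 120 N, or if a joint passes its speed limit or range.

ROBOT

A 6-joint arm with a two-finger parallel gripper is mounted at the origin on the work surface. World frame = base frame: x ahead of the robot, y to its left, z up, the work surface at z = 0. Lengths are in m, angles in rad, forces in N, time in s.
With the tool pointing down it reaches from about 0.35 to 0.875 m from the base axis. Payload 4.2 kg.
Tool frame: the origin (TCP) lies at the very end of the fingers, on their centre line; the grasp point (between the pads) lies 19 mm behind it; z points along the fingers, y is the line along which they close (so a half turn about z gives the same grasp; the last joint's range is limited). The gripper opens to 85 mm and grips with 20 to 120 N. Pads are 22 mm wide; open, the fingers measure 114 mm over their backs; the gripper's body (76 mm by 85 mm) begins 54 mm behind the grasp point. The pads swing forward as they close: fully open they stand 13 mm farther back than shut.
Start: joints at [-0.947, 0.385, 0.008, 0, -1.194, -0.259], TCP at [0.223, -0.584, 0.231] pointing down, gripper open.
Joint ranges: [-3.14, 3.14], [-1.21, 2.06], [-1.07, 1.41], [-3.16, 2.05], [-2.99, -0.16], [-3.1, 3.1]. Speed limits (rad/s): [2.79, 2.79, 3.14, 3.14, 3.14, 3.14].

INTERFACE

Orientations are given as a unit quaternion [w, x, y, z].
In Python, from station import sense, read_camera, calibration, close_job gives the robot as it stands.
- The arm moves only by the tool servo_tool, never from a script. Its argument "motion" is a list of rows, each a list of 3 entries, a list of its own where there are three numbers: the shift along the world's x, y, z in m, then the turn, a rotation vector about the world's x, y, z in rad, then the opening, from 0 (shut) to 1 (fully open). A call has 1 to 5 rows; each row shifts and turns the commanded pose from where the row before left it; what a row does not reach is not made up. A row lasts 1/10 s, in which the tool goes at most 50 mm and 8.59 degrees, less where a joint would pass 70% of its speed; a pose out of reach is approached as far as the arm can. A call is refused whole if a number of a shift passes 0.05 or a number of a turn 0.15, either way. A call with a gripper value outside its range is refused whole. The fingers move at their own pace and stop on an object; "newtons" is the grip in N (left out, the last holds). Time passes only in rows, so rows that do not move let the fingers close. It gives the time, the measured TCP pose, the force, the opening and the grip force at its end, in the units of the state.
- sense(): the state, without advancing time (a new reading comes with each control period).
- read_camera(name): name is "side" or "top" or "wrist"; returns the picture (420x560x3 uint8, red, green, blue); there is no depth.
- calibration(name): a dict with "fx", "fy", "cx", "cy" (pixels), "dist" ([k1, k2, p1, p2, k3] as OpenCV has them; the pictures are not rectified), "extrinsics" (4x4, takes a point from world to camera coordinates); the wrist camera has in their place "mount" (4x4, takes a point from camera to tool coordinates, whose origin is the TCP and whose axes are the flange's). Camera axes: x right, y down, z forward; pixel columns grow to the right and rows downward; lengths in m; the calibration is good to about 2 mm. A picture is of the moment at which its call begins: read the wrist's pose just before it. calibration takes no time and is no camera call.
- close_job(): hands the job in; it is judged then, once.
The state is a dict: "clock": time; "q": joint angles; "qd": joint speeds; "tau": joint torques, N m; "position": TCP position; "eef_rot": TCP orientation; "ft_force": force on the tool from outside, world axes, zero at the start; "moment": the same for the moment, N m; "grip_width": finger opening in m; "grip_force": force on a finger pad.
Only numpy, scipy, OpenCV 4.12 (cv2) and the standard library are available. Lean on these libraries where they do the work, as an engineer would, in place of code of your own. Each camera call takes 0.05 s, during which the arm holds its last target. There are 200 camera calls.

## Working session

There is one attempt and no reset: what is moved stays moved. The work goes in short steps, Python scripts to look and compute and a tool call to move; the robot and the scene stay as the last step left them, time stands still between calls to the robot, and variables do not carry over. Pictures are saved under pics/ and viewed, at most 10 in all, crops included, and the job is handed in when it is done.

Besides the shell and the picture viewer there is one more tool, called after "Emit:" as a command line: name --argument value ..., lists and objects as JSON in quotes. servo_tool: Moves the arm, as the interface text tells. Its arguments: {"type":"object","properties":{"motion":{"type":"array"},"newtons":{"type":"number"}},"required":["motion"]}

```bash
mkdir -p pics
cat > h.py <<'E'
import numpy as np, cv2, json
from station import sense, read_camera, calibration
from scipy.spatial.transform import Rotation as R
def grab(n,f):
    s=sense(); im=read_camera(n); cv2.imwrite(f,im[:,:,::-1]); return s,im
def pose(n,s=None):
    c=calibration(n); K=np.array([[c['fx'],0,c['cx']],[0,c['fy'],c['cy']],[0,0,1.]]); d=np.array(c['dist'],float)
    if n!='wrist': E=np.array(c['extrinsics'])
    else:
        T=np.eye(4); q=s['eef_rot']; T[:3,:3]=R.from_quat([q[1],q[2],q[3],q[0]]).as_matrix(); T[:3,3]=s['position']
        E=np.linalg.inv(T@np.array(c['mount']))
    return K,d,E
def ray(n,uv,z,s=None):
    K,d,E=pose(n,s); p=cv2.undistortPoints(np.array(uv,float).reshape(-1,1,2),K,d).reshape(-1,2)
    r=np.c_[p,np.ones(len(p))]@E[:3,:3]; o=-E[:3,:3].T@E[:3,3]
    return o+r*((z-o[2])/r[:,2])[:,None]
def proj(n,P,s=None):
    K,d,E=pose(n,s); return cv2.projectPoints(np.array(P,float).reshape(-1,3),cv2.Rodrigues(E[:3,:3])[0],E[:3,3],K,d)[0].reshape(-1,2)
E
python3 - <<'E'
from h import *
for n in ('top','side'):
    s,im=grab(n,f'pics/{n}0.png'); 
    print(n,{k:np.round(v,3).tolist() for k,v in calibration(n).items()})
print(s)
E
```

```text
top {'fx': 432.09, 'fy': 432.09, 'cx': 278.073, 'cy': 210.902, 'dist': [-0.118, 0.0, 0.0, 0.0, 0.0], 'extrinsics': [[0.013, -1.0, 0.009, -0.017], [-0.984, -0.014, -0.178, 0.509], [0.178, -0.006, -0.984, 1.005], [0.0, 0.0, 0.0, 1.0]]}
side {'fx': 524.032, 'fy': 524.032, 'cx': 281.974, 'cy': 207.748, 'dist': [-0.039, 0.0, 0.0, 0.0, 0.0], 'extrinsics': [[0.725, -0.689, 0.007, -0.363], [-0.366, -0.394, -0.843, 0.279], [0.583, 0.609, -0.538, 0.777], [0.0, 0.0, 0.0, 1.0]]}
{'clock': 0.05, 'q': array([-9.47395460e-01,  3.85572252e-01,  6.62576927e-03, -4.82946242e-04,
       -1.19401187e+00, -2.58583977e-01]), 'qd': array([ 0.00031054,  0.00069442,  0.00134167,  0.00208148, -0.00097889,
        0.00094349]), 'tau': array([-4.16179446e-04, -3.93681157e+01,  1.89159733e+01,  4.20540646e+00,
       -2.33791732e-03, -3.61164965e-06]), 'position': array([ 0.22278154, -0.58332015,  0.23021448]), 'eef_rot': array([-2.58449699e-04, -1.81310864e-01,  9.83425214e-01,  1.07338747e-03]), 'ft_force': array([ 0.30101176, -0.83405338,  0.42826486]), 'moment': array([-0.03736744, -0.05846995, -0.01062296]), 'grip_force': 0.0, 'grip_width': 0.08528393958435986}
```

View pics/top0.png

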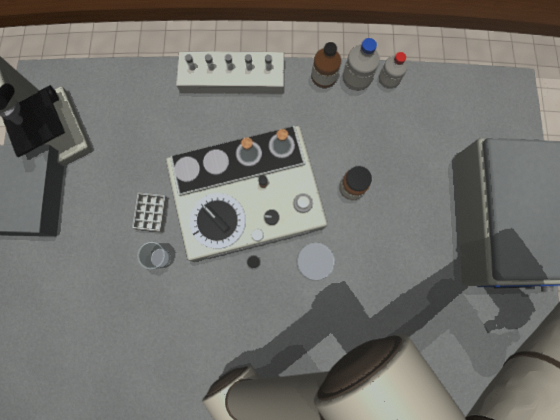

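View pics/side0.png

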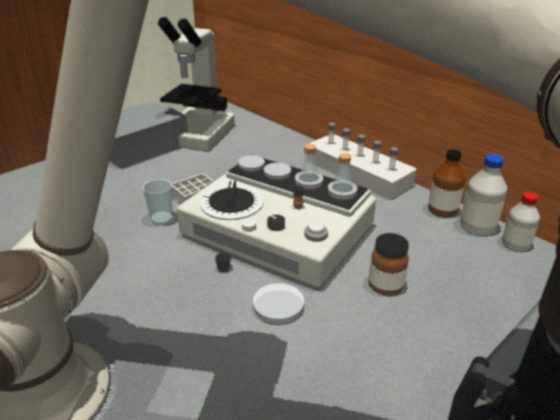

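The top view shows the shaker, with the big dial near (217,220), the small dial at (271,217) and the start key at (303,203). The vial is at (263,181) and the cap at (257,235). The side view agrees. Next I zoom in on the dial.

Run:
```python
from h import *
im=cv2.imread('pics/top0.png')
cv2.imwrite('pics/topz.png',cv2.resize(im[165:265,180:330],None,fx=5,fy=5,interpolation=cv2.INTER_CUBIC))
g=cv2.cvtColor(im,cv2.COLOR_BGR2GRAY)
m=(g<70).astype(np.uint8)
n,l,st,c=cv2.connectedComponentsWithStats(m[165:265,160:330])
for i in range(1,n):
    if st[i,4]>15: print(st[i],c[i]+[160,165])
# rough from pixels
print(ray('top',[[217,219]],.085),ray('top',[[303,203]],.08),ray('top',[[271,217]],.093),ray('top',[[257,235]],.088),ray('top',[[263,181]],.12))
```

```text
[  18    0  111   28 1059] [224.197356   175.33994334]
[99 10  8 12 74] [262.59459459 180.67567568]
[ 1 33  6 33 45] [163.53333333 215.48888889]
[  38   36   39   39 1137] [217.0237467 220.4230431]
[105  45  13  15 131] [271.71755725 217.2519084 ]
[87 91 13  9 93] [253.11827957 260.50537634]
[[0.48077496 0.13273052 0.085     ]] [[ 0.52274318 -0.06824063  0.08      ]] [[0.486006   0.00665204 0.093     ]] [[0.44422949 0.03838148 0.088     ]] [[0.56469053 0.02599512 0.12      ]]
```

View pics/topz.png

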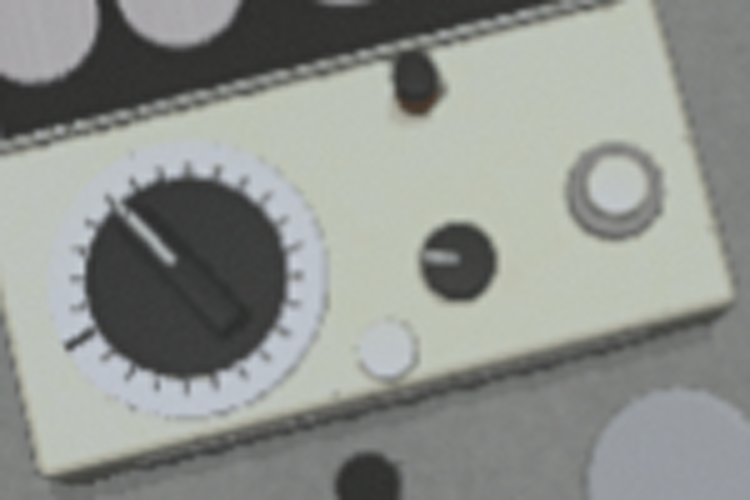

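Magnified 5x, the dial's mark points up-left (world about 44°) and the long line is at left-down (about 120°), so the dial needs roughly +76° CCW. I'll push the unmarked half, which is the clear side. I'm shutting the gripper and moving over with the tool's y axis along the bar.

Emit:
servo_tool --motion '[[[0.015,0.047,0],[0,0,-0.078],0],[[0.015,0.047,0],[0,0,-0.078],0],[[0.015,0.047,0],[0,0,-0.078],0],[[0.015,0.047,0],[0,0,-0.078],0],[[0.015,0.047,0],[0,0,-0.078],0]]' --newtons 20

```text
clock: 0.6
position: [0.2979, -0.3469, 0.2309]
eef_rot: [-0.0, 0.015, 1.0, 0.0]
ft_force: [1.0, -0.3, 0.4]
grip_width: 0.0123
grip_force: 0.0
```

Emit:
servo_tool --motion '[[[0.015,0.047,0],[0,0,-0.078],0],[[0.015,0.047,0],[0,0,-0.078],0],[[0.015,0.047,0],[0,0,-0.078],0],[[0.015,0.047,0],[0,0,-0.078],0],[[0.015,0.047,0],[0,0,-0.078],0]]'

```text
clock: 1.1
position: [0.3728, -0.1119, 0.2314]
eef_rot: [0.0, 0.208, 0.978, 0.0]
ft_force: [1.5, -0.8, -0.3]
grip_width: -0.0003
grip_force: 0.0
```

Emit:
servo_tool --motion '[[[0.013,0.047,0],[0,0,-0.078],0],[[0.013,0.047,0],[0,0,-0.078],0],[[0.012,0.047,0],[0,0,-0.078],0],[[0.012,0.047,0],[0,0,-0.078],0],[[0,0,0],[0,0,-0.078],0]]'

```text
clock: 1.6
position: [0.4243, 0.0786, 0.2311]
eef_rot: [0.0, 0.39, 0.921, 0.0]
ft_force: [0.1, -0.0, 0.7]
grip_width: 0.0001
grip_force: 0.0
```

Run:
```python
from h import *
s,im=grab('wrist','pics/w1.png')
print(np.round(s['position'],4),np.round(s['eef_rot'],4),s['grip_width'],s['q'],s['clock'])
c=calibration('wrist');print(np.round(c['mount'],3),c['fx'],c['cx'],c['cy'])
```

```text
[0.4243 0.0786 0.2311] [3.000e-04 3.904e-01 9.206e-01 4.000e-04] 8.803297580033787e-05 [ 5.62565367e-01  4.79238430e-02 -4.35446150e-01  3.90616941e-05
 -1.08654392e+00 -2.93554396e+00] 1.6
[[ 0.001 -0.953 -0.302  0.078]
 [ 1.     0.001 -0.    -0.001]
 [ 0.    -0.302  0.953 -0.141]
 [ 0.     0.     0.     1.   ]] 338.7312578901525 275.7932875786394 207.72722903342884
```

View pics/w1.png

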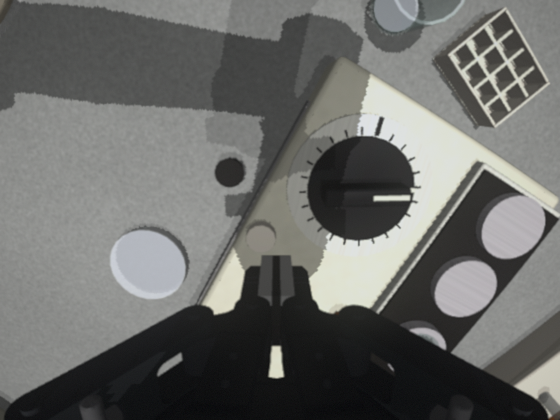

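The wrist view shows the dial disc centred near (360,187), with the mark pointing right to (410,198) and the long line at (380,126). Joint 6 is close to its limit, so I'll flip the tool by 180° later. First I measure precisely.

```bash
cat >> h.py <<'E'
from scipy.optimize import least_squares
def dial(n,im,s,c0,dark=75,dbg=0):
    """flange circle -> axis; mark and long line angle (deg)"""
    g=cv2.cvtColor(im,cv2.COLOR_RGB2GRAY)
    th=np.radians(np.arange(0,360,1.)); c=np.array(c0,float)
    rr=np.arange(.040,.058,.0003)
    samp=lambda P: cv2.remap(g,*[a.astype(np.float32) for a in np.moveaxis(proj(n,P.reshape(-1,3),s).reshape(P.shape[:-1]+(2,)),-1,0)],cv2.INTER_LINEAR).astype(float)
    for _ in range(3):
        P=np.stack([c[0]+np.cos(th)[:,None]*rr,c[1]+np.sin(th)[:,None]*rr,np.full((len(th),len(rr)),.085)],-1)
        d=np.diff(cv2.GaussianBlur(samp(P),(5,1),0),axis=1); k=d.argmax(1); ok=d.max(1)>3
        e=P[np.arange(len(th)),k][ok][:,:2]
        f=least_squares(lambda p:np.hypot(*(e-p).T)-.048,c,loss='soft_l1',f_scale=.001); c=f.x
    th=np.radians(np.arange(0,360,.5))
    def ring(r,z): return samp(np.stack([c[0]+np.cos(th)[:,None]*r,c[1]+np.sin(th)[:,None]*r,np.full((len(th),len(r)),z)],-1)).mean(1)
    def peak(v,w=8):
        v=v-np.median(v); i=v.argmax(); j=np.arange(i-w,i+w+1); x=np.clip(v[j%720]-.3*v[i],0,None); return ((j*x).sum()/x.sum()*.5)%360,v[i]
    a=ring(np.arange(.057,.064,.0005),.080); loc=cv2.blur(a[None],(81,1),borderType=cv2.BORDER_WRAP if 0 else cv2.BORDER_REFLECT)[0]
    line=peak(loc-a); mk=peak(ring(np.arange(.012,.034,.0005),.109)); mk2=peak(ring(np.arange(.039,.0465,.0005),.0855))
    return c,np.median(np.abs(f.fun)),line,mk,mk2
E
python3 - <<'E'
from h import *
s=sense()
w=cv2.imread('pics/w1.png')[:,:,::-1].copy(); t=cv2.imread('pics/top0.png')[:,:,::-1].copy()
print(dial('top',t,None,[.481,.133])); print(dial('wrist',w,s,[.481,.133]))
print(ray('wrist',[[360,187]],.085,s),ray('wrist',[[380,126]],.08,s))
# start key / cap / small dial from top
for nm,z,uv in(('key top',.083,[180+617/5,165+183/5]),('key base',.078,[180+615/5,165+190/5]),('small',.093,[180+458/5,165+261/5])): print(nm,ray('top',[uv],z))
# shaker edge direction -> yaw
print(ray('top',[[180+45/5,165+472/5],[180+735/5,165+300/5]],.075))
E
```

```text
(array([0.47873531, 0.13355624]), np.float64(0.0007868829235417665), (np.float64(121.26142105664084), np.float64(89.00881834215157)), (np.float64(44.05021813192065), np.float64(99.67045454545455)), (np.float64(44.63048433717952), np.float64(73.60000000000002)))
(array([0.47454598, 0.13023985]), np.float64(0.0008305421601289484), (np.float64(120.91888998273721), np.float64(146.46781305114627)), (np.float64(43.626164666858635), np.float64(179.64772727272728)), (np.float64(34.763343178495774), np.float64(145.13333333333333)))
[[0.47182502 0.13155549 0.085     ]] [[0.44623389 0.17935759 0.08      ]]
key top [[ 0.52551831 -0.06898124  0.083     ]]
key base [[ 0.52314465 -0.06837095  0.078     ]]
small [[0.48555665 0.00525616 0.093     ]]
[[ 0.38618569  0.19614877  0.075     ]
 [ 0.47175074 -0.12532926  0.075     ]]
```

Both views agree: axis at about (0.477, 0.132), mark at 44°, line at 121°, shaker yaw 15°, key at about (0.522, -0.0685). So the dial needs +77°. Next I flip the tool 180° and go to the pre-contact point (0.442, 0.132).

Emit:
servo_tool --motion '[[[0.018,0.013,0],[0,0,0.1496],0],[[0,0.02,0],[0,0,0.1496],0],[[0,0.02,0],[0,0,0.1496],0],[[0,0,0],[0,0,0.1496],0],[[0,0,0],[0,0,0.1496],0]]'

```text
clock: 2.15
position: [0.4406, 0.1269, 0.2309]
eef_rot: [-0.001, 0.025, 1.0, -0.0]
ft_force: [-0.3, -0.1, -0.1]
grip_width: 0.0
grip_force: 0.0
```

Emit:
servo_tool --motion '[[[0,0,0],[0,0,0.1496],0],[[0,0,0],[0,0,0.1496],0],[[0,0,0],[0,0,0.1496],0],[[0,0,0],[0,0,0.1496],0],[[0,0,0],[0,0,0.1496],0]]'

```text
clock: 2.65
position: [0.4406, 0.1262, 0.231]
eef_rot: [-0.0, -0.342, 0.94, -0.0]
ft_force: [-0.2, 0.5, 0.4]
grip_width: -0.0001
grip_force: 0.0
```

Emit:
servo_tool --motion '[[[0,0,0],[0,0,0.1496],0],[[0,0,0],[0,0,0.1496],0],[[0,0,0],[0,0,0.1496],0],[[0,0,0],[0,0,0.1496],0],[[0,0,0],[0,0,0.1496],0]]'

```text
clock: 3.15
position: [0.4406, 0.1262, 0.231]
eef_rot: [-0.0, -0.661, 0.75, 0.0]
ft_force: [-0.4, -0.7, 0.2]
grip_width: 0.0002
grip_force: 0.0
```

Emit:
servo_tool --motion '[[[0,0,0],[0,0,0.1496],0],[[0,0,0],[0,0,0.1496],0],[[0,0,0],[0,0,0.1496],0],[[0,0,0],[0,0,0.1496],0],[[0,0,0],[0,0,0.1496],0]]'

```text
clock: 3.65
position: [0.4406, 0.1262, 0.231]
eef_rot: [0.0, 0.89, -0.457, -0.0]
ft_force: [0.1, 0.6, -0.2]
grip_width: 0.0003
grip_force: 0.0
```

Emit:
servo_tool --motion '[[[0,0,0],[0,0,0.1496],0],[[0,0,-0.04],[0,0,0],0],[[0,0,-0.04],[0,0,0],0],[[0,0,-0.03],[0,0,0],0],[[0,0,0],[0,0,0],0]]'

```text
clock: 4.15
position: [0.4379, 0.1246, 0.1176]
eef_rot: [0.004, 0.92, -0.392, -0.003]
ft_force: [-0.1, -0.6, 0.7]
grip_width: 0.0001
grip_force: 0.0
```

Run:
```python
from h import *
s,im=grab('wrist','pics/w2.png')
print(np.round(s['position'],4),np.round(s['eef_rot'],4),s['q'],s['clock'],s['ft_force'])
try: print(dial('wrist',im,s,[.477,.132]))
except Exception as e: print(e)
```

```text
[0.4379 0.1246 0.1176] [ 0.0042  0.9199 -0.3922 -0.003 ] [ 0.63516822  0.22929817 -0.5460176  -0.00136615 -0.80570711  0.13045903] 4.15 [-0.05125723 -0.5520599   0.6661691 ]
(array([0.47624809, 0.13189432]), np.float64(0.0010942200710316527), (np.float64(121.21900864994993), np.float64(120.54497354497364)), (np.float64(46.76788575363144), np.float64(135.9659090909091)), (np.float64(56.429766436392676), np.float64(172.06666666666666)))
```

View pics/w2.png

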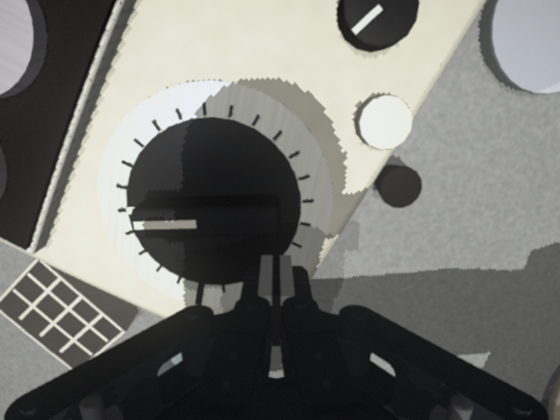

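The shut fingertips are beside the unmarked bar end, which is at (280,215), and the cap and small dial are well away. I shift slightly for clearance and lower to z≈0.094.

Emit:
servo_tool --motion '[[[0.003,0.008,0],[0,0,0],0],[[0,0,0],[0,0,0],0],[[0,0,-0.012],[0,0,0],0],[[0,0,-0.012],[0,0,0],0],[[0,0,0],[0,0,0],0]]'

```text
clock: 4.7
position: [0.4439, 0.1352, 0.0975]
eef_rot: [0.0, 0.92, -0.392, -0.0]
ft_force: [0.7, -0.3, 0.2]
grip_width: -0.0001
grip_force: 0.0
```

```bash
cat > arc.py <<'E'
from h import *
import sys
# bar angle list -> row shifts;  tool yaw follows the bar
c=np.array([.4765,.132]); 
def P(a,r=.025,off=.019):
    f=np.radians(a+180); u=np.array([np.cos(f),np.sin(f)]); t=np.array([-u[1],u[0]]); return c+r*u-off*t
s=sense(); q=s['eef_rot']; m=R.from_quat([q[1],q[2],q[3],q[0]]).as_matrix()
yaw=np.degrees(np.arctan2(m[1,1],m[0,1]))%360-180
f=np.radians(224);u=np.array([np.cos(f),np.sin(f)]);t=np.array([-u[1],u[0]]);d=s['position'][:2]-c
print('pos',np.round(s['position'],4),'yaw-180',yaw,'along u,t mm',d@u*1e3,d@t*1e3,'f',np.round(s['ft_force'],1),'clk',s['clock'],'tilt',m[:,2])
A=[float(x) for x in sys.argv[1:]]; p=s['position'][:2]
for a in A: n=P(a); print(a,np.round((n-p)*1e3,1)); p=n
E
python3 arc.py $(seq 44 4 120)
```

```text
pos [0.4439 0.1352 0.0975] yaw-180 43.87700147856171 along u,t mm 21.21539034116753 -24.995406232859292 f [ 0.7 -0.3  0.2] clk 4.7 tilt [-2.75883342e-04  1.54862811e-05 -9.99999962e-01]
44.0 [ 1.4 -6.9]
48.0 [ 0.3 -2.2]
52.0 [ 0.5 -2.1]
56.0 [ 0.6 -2.1]
60.0 [ 0.8 -2. ]
64.0 [ 0.9 -2. ]
68.0 [ 1.1 -1.9]
72.0 [ 1.2 -1.8]
76.0 [ 1.3 -1.8]
80.0 [ 1.4 -1.7]
84.0 [ 1.5 -1.6]
88.0 [ 1.6 -1.4]
92.0 [ 1.7 -1.3]
96.0 [ 1.8 -1.2]
100.0 [ 1.9 -1.1]
104.0 [ 2.  -0.9]
108.0 [ 2.  -0.8]
112.0 [ 2.1 -0.6]
116.0 [ 2.1 -0.5]
120.0 [ 2.2 -0.4]
```

Clearance is 6 mm. I close in gently to contact, then start the arc at 4° per row.

Emit:
servo_tool --motion '[[[0.001,-0.002,-0.002],[0,0,0],0],[[0.0004,-0.002,0],[0,0,0],0],[[0,-0.0015,0],[0,0,0],0],[[0,-0.0014,0],[0,0,0],0],[[0.0003,-0.0022,0],[0,0,0.07],0]]'

```text
clock: 5.2
position: [0.4458, 0.1262, 0.0957]
eef_rot: [-0.0, 0.933, -0.359, 0.0]
ft_force: [-1.1, 1.3, 0.6]
grip_width: 0.0003
grip_force: 1.1
```

Emit:
servo_tool --motion '[[[0.0005,-0.0021,0],[0,0,0.07],0],[[0.0006,-0.0021,0],[0,0,0.07],0],[[0.0008,-0.002,0],[0,0,0.07],0],[[0.0009,-0.002,0],[0,0,0.07],0],[[0.0011,-0.0019,0],[0,0,0.07],0]]'

```text
clock: 5.7
position: [0.4494, 0.116, 0.0956]
eef_rot: [-0.0, 0.982, -0.19, -0.0]
ft_force: [-1.6, 2.0, 2.0]
grip_width: 0.0004
grip_force: 1.1
```

```bash
python3 arc.py $(seq 72 4 112)
python3 - <<'E'
from h import *
s,im=grab('wrist','pics/w3.png'); print(dial('wrist',im,s,[.4765,.132]))
s,im=grab('top','pics/t3.png'); print(dial('top',im,s,[.4765,.132]))
E
```

```text
pos [0.4494 0.116  0.0956] yaw-180 68.08707530319617 along u,t mm 30.60817207464334 -7.30590236685604 f [-1.6  2.   2. ] clk 5.7 tilt [-1.72886829e-04  3.87499947e-04 -9.99999910e-01]
72.0 [ 1.3 -1.9]
76.0 [ 1.3 -1.8]
80.0 [ 1.4 -1.7]
84.0 [ 1.5 -1.6]
88.0 [ 1.6 -1.4]
92.0 [ 1.7 -1.3]
96.0 [ 1.8 -1.2]
100.0 [ 1.9 -1.1]
104.0 [ 2.  -0.9]
108.0 [ 2.  -0.8]
112.0 [ 2.1 -0.6]
(array([0.47646481, 0.13198628]), np.float64(0.0010901062227153674), (np.float64(121.12893086012491), np.float64(83.93253968253963)), (np.float64(64.06655868060669), np.float64(162.95454545454547)), (np.float64(80.16374199668012), np.float64(171.73333333333335)))
(array([0.47801362, 0.13414723]), np.float64(0.0009641658493688803), (np.float64(343.895362596423), np.float64(36.89726631393306)), (np.float64(114.53812170288518), np.float64(23.01136363636364)), (np.float64(348.9645804191317), np.float64(26.566666666666663)))
```

View pics/w3.png

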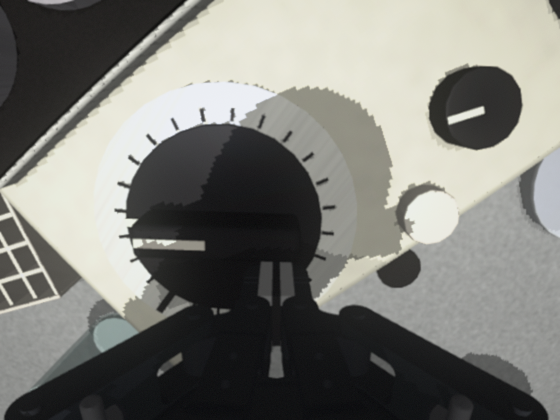

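The bar is following the tool: the mark's white strip is at (135–205,245) with the tool at 68°, and forces are about 2–3 N. I continue to 108°.

Emit:
servo_tool --motion '[[[0.0013,-0.0019,0],[0,0,0.07],0],[[0.0013,-0.0018,0],[0,0,0.07],0],[[0.0014,-0.0017,0],[0,0,0.07],0],[[0.0015,-0.0016,0],[0,0,0.07],0],[[0.0016,-0.0014,0],[0,0,0.07],0]]'

```text
clock: 6.3
position: [0.4562, 0.1074, 0.0953]
eef_rot: [0.0, 1.0, -0.017, -0.001]
ft_force: [-2.0, 1.5, 1.6]
grip_width: 0.0002
grip_force: 1.1
```

Emit:
servo_tool --motion '[[[0.0017,-0.0013,0],[0,0,0.07],0],[[0.0018,-0.0012,0],[0,0,0.07],0],[[0.0019,-0.0011,0],[0,0,0.07],0],[[0.002,-0.0009,0],[0,0,0.07],0],[[0.002,-0.0008,0],[0,0,0.07],0]]'

```text
clock: 6.8
position: [0.4651, 0.1016, 0.0952]
eef_rot: [0.0, 0.988, 0.157, -0.001]
ft_force: [-2.6, -1.3, 2.1]
grip_width: -0.0001
grip_force: 1.2
```

```bash
python3 arc.py $(seq 108 2 122)
python3 - <<'E'
from h import *
s,im=grab('wrist','pics/w4.png'); print(dial('wrist',im,s,[.4765,.132]))
E
```

```text
pos [0.4651 0.1016 0.0952] yaw-180 108.08878021935163 along u,t mm 29.294364162577974 13.995348070901374 f [-2.6 -1.3  2.1] clk 6.8 tilt [-0.00219632 -0.0012352  -0.99999683]
108.0 [1.  0.8]
110.0 [ 1.  -0.3]
112.0 [ 1.1 -0.3]
114.0 [ 1.1 -0.3]
116.0 [ 1.1 -0.2]
118.0 [ 1.1 -0.2]
120.0 [ 1.1 -0.2]
122.0 [ 1.1 -0.1]
(array([0.47695372, 0.1317808 ]), np.float64(0.0010917751456895677), (np.float64(121.39185827201548), np.float64(91.32142857142823)), (np.float64(102.51811808965329), np.float64(115.44318181818181)), (np.float64(118.29238889868185), np.float64(103.23333333333333)))
```

View pics/w4.png

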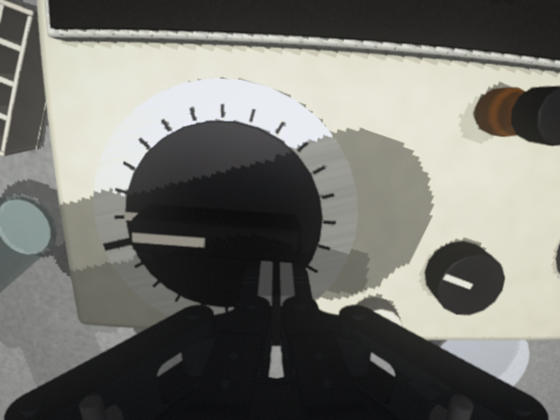

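The mark's strip now runs (205,243)→(133,238), still short of the long line at (118,244). I measure the mark's direction from the strip alone.

```bash
cat >> h.py <<'E'
def strip(n,im,s,c,a0,rng=(.008,.033),thr=110):
    # pixels of white strip on bar top (z=.109) near expected angle: fit a line
    r=np.arange(rng[0],rng[1],.0005); w=np.arange(-.011,.011,.0004); a=np.radians(a0); u=np.array([np.cos(a),np.sin(a)]); t=np.array([-u[1],u[0]])
    X=np.array(c)+r[:,None,None]*u+w[None,:,None]*t; P=np.dstack([X,np.full(X.shape[:2],.109)])
    uv=proj(n,P.reshape(-1,3),s).reshape(len(r),len(w),2).astype(np.float32)
    v=cv2.remap(cv2.cvtColor(im,cv2.COLOR_RGB2GRAY),uv[...,0],uv[...,1],cv2.INTER_LINEAR).astype(float)
    m=np.clip(v-thr,0,None); ok=m.sum(1)>0; y=(m*w).sum(1)[ok]/m.sum(1)[ok]; k=np.polyfit(r[ok],y,1)
    return a0+np.degrees(np.arctan(k[0])),k[1]*1e3,ok.sum()
E
python3 - <<'E'
from h import *
c=[.4768,.132]
s=sense()
im=cv2.imread('pics/w4.png')[:,:,::-1].copy(); print('now',strip('wrist',im,s,c,106))
im=cv2.imread('pics/top0.png')[:,:,::-1].copy(); print('top0',strip('top',im,None,[.4787,.1335],44))
E
```

```text
now (np.float64(103.7694804459349), np.float64(-0.36109803853031036), np.int64(50))
top0 (np.float64(44.372786080918246), np.float64(-0.023364980202706682), np.int64(50))
```

Mark at about 103.7°, line at 121.3°. I advance about 13° more, then measure again.

Emit:
servo_tool --motion '[[[0.0014,-0.0007,0],[0,0,0.035],0],[[0.0014,-0.0005,0],[0,0,0.035],0],[[0.0014,-0.0004,0],[0,0,0.035],0],[[0.0014,-0.0002,0],[0,0,0.035],0],[[0.0014,-0.0001,0],[0,0,0.035],0]]'

```text
clock: 7.35
position: [0.4723, 0.1, 0.0951]
eef_rot: [0.0, 0.97, 0.242, -0.001]
ft_force: [-2.0, 0.4, 1.5]
grip_width: -0.0002
grip_force: 1.0
```

Emit:
servo_tool --motion '[[[0.0014,0,0],[0,0,0.03],0],[[0,0,0],[0,0,0],0]]'

```text
clock: 7.55
position: [0.4739, 0.1, 0.0951]
eef_rot: [0.0, 0.967, 0.256, -0.001]
ft_force: [-2.5, 0.4, 0.7]
grip_width: 0.0003
grip_force: 0.9
```

```bash
python3 arc.py
python3 - <<'E'
from h import *
s,im=grab('wrist','pics/w5.png'); r=dial('wrist',im,s,[.4765,.132]); print(r[0],r[2:])
for a in (r[3][0],116): print(strip('wrist',im,s,[.4768,.132],a))
E
```

```text
pos [0.4739 0.1    0.0951] yaw-180 119.64445078728659 along u,t mm 24.051145408999208 21.202861350110496 f [-2.5  0.4  0.7] clk 7.55 tilt [-1.29269079e-03 -5.98839028e-04 -9.99998985e-01]
[0.47681898 0.13190807] ((np.float64(121.31912256633423), np.float64(90.47398589065281)), (np.float64(117.53556219033051), np.float64(99.4090909090909)), (np.float64(133.25965002070654), np.float64(110.36666666666667)))
(np.float64(118.4489818669309), np.float64(0.01565192129907705), np.int64(50))
(np.float64(118.3995830778209), np.float64(0.020520624028442135), np.int64(50))
```

Mark at about 118.2°, needing +3°. I nudge it.

Emit:
servo_tool --motion '[[[0.0008,0,0],[0,0,0.025],0],[[0.0008,0,0],[0,0,0.025],0],[[0,0,0],[0,0,0],0]]'

```text
clock: 7.9
position: [0.4758, 0.1, 0.0951]
eef_rot: [0.0, 0.96, 0.281, -0.0]
ft_force: [-2.1, -1.4, 0.2]
grip_width: 0.0
grip_force: 1.2
```

```bash
python3 arc.py
python3 - <<'E'
from h import *
s,im=grab('wrist','pics/w6.png'); r=dial('wrist',im,s,[.4765,.132]); print(r[0],r[2:])
for a in (r[3][0],121): print(strip('wrist',im,s,[.4768,.132],a))
E
```

```text
pos [0.4758 0.1    0.0951] yaw-180 122.65740910430941 along u,t mm 22.68535591700627 22.5274301898695 f [-2.1 -1.4  0.2] clk 7.9 tilt [-8.02170082e-04 -6.13100382e-04 -9.99999490e-01]
[0.47678043 0.13198187] ((np.float64(121.32584433846388), np.float64(89.73765432098777)), (np.float64(120.585940031405), np.float64(95.0)), (np.float64(136.22147232893778), np.float64(91.33333333333334)))
(np.float64(121.47289600146011), np.float64(0.009896321173650514), np.int64(50))
(np.float64(121.49593022519059), np.float64(-0.003485605552339225), np.int64(50))
```

Aligned within about 0.5°. I back off along the push direction, rise and verify.

Emit:
servo_tool --motion '[[[-0.004,-0.0024,0],[0,0,0],0],[[-0.005,-0.003,0],[0,0,0],0],[[0,0,0.03],[0,0,0],0],[[0,0,0.04],[0,0,0],0],[[0,0,0.04],[0,0,0],0]]'

```text
clock: 8.45
position: [0.4669, 0.0949, 0.2067]
eef_rot: [0.0, 0.96, 0.281, 0.0]
ft_force: [0.5, 0.3, -0.6]
grip_width: 0.0002
grip_force: 0.0
```

Emit:
servo_tool --motion '[[[0.01,-0.045,0.02],[0,0,0],0],[[0.01,-0.045,0],[0,0,0],0],[[0.01,-0.04,0],[0,0,0],0],[[0.01,-0.03,0],[0,0,0],0],[[0,0,0],[0,0,0],0]]'

```text
clock: 8.95
position: [0.5078, -0.0675, 0.2253]
eef_rot: [0.0, 0.96, 0.279, 0.001]
ft_force: [-0.6, -0.6, -0.0]
grip_width: -0.0001
grip_force: 0.0
```

Run:
```python
from h import *
s,im=grab('wrist','pics/w7.png'); r=dial('wrist',im,s,[.4768,.132]); print(np.round(s['position'],4),s['ft_force'],r); print(strip('wrist',im,s,[.4768,.132],121))
t,it=grab('top','pics/t7.png'); r=dial('top',it,None,[.478,.1335]); print(r); print(strip('top',it,None,r[0],121))
a=cv2.resize(it[165:265,180:330],None,fx=5,fy=5,interpolation=cv2.INTER_CUBIC)[:,:,::-1]
cv2.imwrite('pics/t7z.png',a)
```

```text
[ 0.5078 -0.0675  0.2253] [-0.5736844  -0.62761903 -0.00909825] (array([0.4774574 , 0.13044316]), np.float64(0.0005176979883691965), (np.float64(88.72316751029042), np.float64(64.15299823633165)), (np.float64(123.28030476323825), np.float64(128.98863636363637)), (np.float64(121.88290014369625), np.float64(168.86666666666667)))
(np.float64(134.778668587701), np.float64(-2.931406714565415), np.int64(43))
(array([0.47672528, 0.12331068]), np.float64(0.00038777856241372505), (np.float64(323.19666241928815), np.float64(17.41887125220461)), (np.float64(99.00817342522244), np.float64(10.613636363636374)), (np.float64(88.00261106344885), np.float64(15.400000000000006)))
(np.float64(121.20345391074189), np.float64(-0.40972237355557556), np.int64(50))
```

View pics/w7.png

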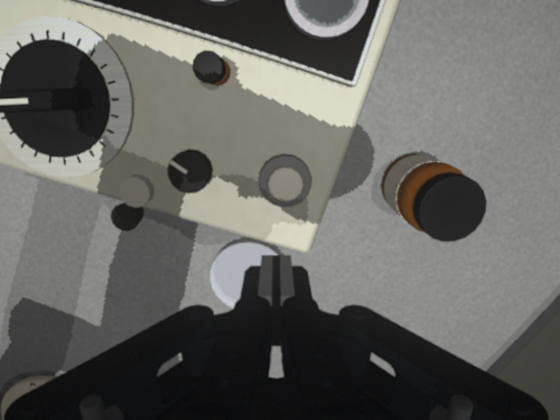

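View pics/t7z.png

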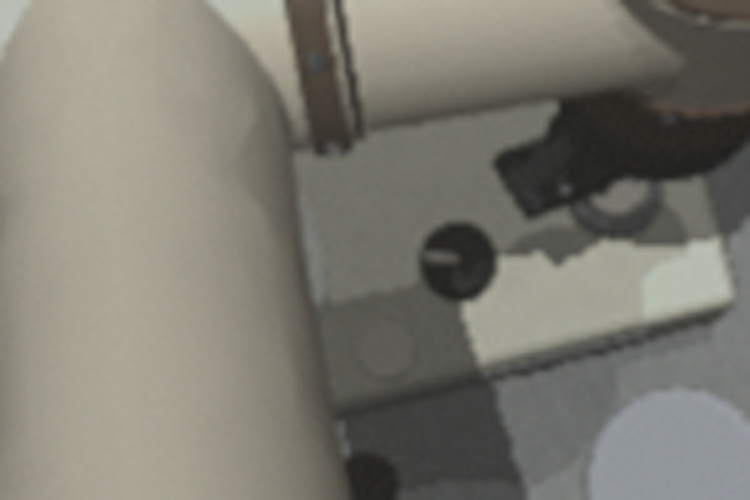

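The wrist view shows the mark pointing left at the picture's edge, so the long line is cut off. The key is at (286,183), and the vial, cap and small dial are undisturbed. I move back a little so the whole dial is in view.

Emit:
servo_tool --motion '[[[-0.01,0.045,0],[0,0,0],0],[[-0.01,0.045,0],[0,0,0],0],[[0,0.02,0],[0,0,0],0],[[0,0,0],[0,0,0],0]]'

```text
clock: 9.45
position: [0.4866, 0.0483, 0.2256]
eef_rot: [-0.0, 0.959, 0.284, 0.001]
ft_force: [0.1, 0.2, -0.4]
grip_width: 0.0001
grip_force: 0.0
```

Run:
```python
from h import *
s,im=grab('wrist','pics/w8.png'); r=dial('wrist',im,s,[.4768,.132]); print(np.round(s['position'],4),r)
for thr in(90,110,130): print(strip('wrist',im,s,r[0],121,thr=thr))
g=cv2.cvtColor(im,cv2.COLOR_RGB2GRAY)
for z in(.078,.081,.084): print(proj('wrist',[.522,-.0685,z],s))
p=proj('wrist',[r[0][0],r[0][1],.085],s)[0].astype(int); q=proj('wrist',[.522,-.0685,.08],s)[0].astype(int)
def crop(p): return cv2.resize(im[max(0,p[1]-70):p[1]+70,max(0,p[0]-70):p[0]+70],(520,520),interpolation=cv2.INTER_CUBIC)[:,:,::-1]
print(p,q)
cv2.imwrite('pics/w8z.png',cv2.resize(im[max(0,p[1]-70):p[1]+70,max(0,p[0]-90):p[0]+90],None,fx=4,fy=4,interpolation=cv2.INTER_CUBIC)[:,:,::-1])
```

```text
[0.4866 0.0483 0.2256] (array([0.47690338, 0.13156862]), np.float64(0.0008176993877953738), (np.float64(121.37706096976298), np.float64(92.45546737213404)), (np.float64(121.37589958434776), np.float64(106.31818181818183)), (np.float64(126.95526681214045), np.float64(82.8)))
(np.float64(122.6584670249261), np.float64(-0.2311485375656981), np.int64(50))
(np.float64(122.69721848664715), np.float64(-0.2673623889662848), np.int64(50))
(np.float64(122.63422461593213), np.float64(-0.29369163822706984), np.int64(50))
[[403.17129648 227.59253507]]
[[404.33764642 228.75688012]]
[[405.52495602 229.94256359]]
[186 150] [403 228]
```

View pics/w8z.png

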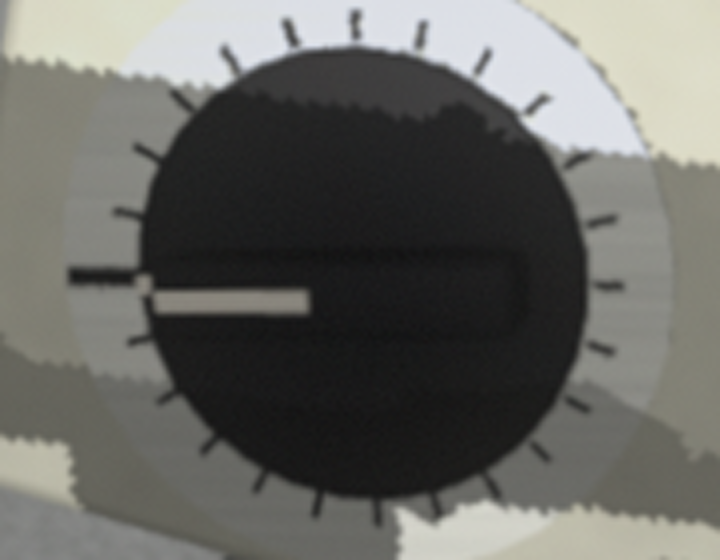

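The flange part of the mark at (144,284) meets the long line's inner end at (138,277). That is about 1 mm or 1° off, inside the 3.5 mm tolerance. Now I locate the key.

Run:
```python
from h import *
s=sense(); im=cv2.imread('pics/w8.png')
g=cv2.medianBlur(cv2.cvtColor(im,cv2.COLOR_BGR2GRAY),3)
for nm,ss,gg,p in (('w8',s,g,(404,229)),('w7',dict(position=np.array([.5078,-.0675,.2253]),eef_rot=np.array([0,.960,.279,.001])),cv2.medianBlur(cv2.imread('pics/w7.png',0),3),(286,182))):
    x0,y0=p[0]-40,p[1]-40
    c=cv2.HoughCircles(gg[y0:y0+80,x0:x0+80],cv2.HOUGH_GRADIENT,1,3,param1=60,param2=12,minRadius=12,maxRadius=32)
    if c is not None:
        for k in c[0][:4]: 
            uv=[k[0]+x0,k[1]+y0]; print(nm,uv,k[2],[np.round(ray('wrist',[uv],z,ss)[0],4).tolist() for z in(.077,.085,.09)])
```

```text
w8 [np.float32(403.5), np.float32(229.5)] 25.4 [[0.5203, -0.0718, 0.077], [0.5212, -0.0674, 0.085], [0.5217, -0.0646, 0.09]]
w8 [np.float32(407.5), np.float32(234.5)] 18.8 [[0.5185, -0.0782, 0.077], [0.5194, -0.0736, 0.085], [0.5199, -0.0707, 0.09]]
w8 [np.float32(406.5), np.float32(229.5)] 22.5 [[0.5219, -0.0742, 0.077], [0.5227, -0.0697, 0.085], [0.5231, -0.0669, 0.09]]
w8 [np.float32(407.5), np.float32(226.5)] 22.4 [[0.5247, -0.0731, 0.077], [0.5254, -0.0686, 0.085], [0.5258, -0.0658, 0.09]]
w7 [np.float32(285.5), np.float32(183.5)] 16.6 [[0.5185, -0.0706, 0.077], [0.52, -0.0694, 0.085], [0.5209, -0.0686, 0.09]]
w7 [np.float32(285.5), np.float32(178.5)] 28.1 [[0.5223, -0.0682, 0.077], [0.5236, -0.067, 0.085], [0.5245, -0.0663, 0.09]]
w7 [np.float32(281.5), np.float32(178.5)] 23.2 [[0.5204, -0.0652, 0.077], [0.5218, -0.0642, 0.085], [0.5227, -0.0635, 0.09]]
w7 [np.float32(282.5), np.float32(181.5)] 24.6 [[0.5186, -0.0674, 0.077], [0.52, -0.0663, 0.085], [0.521, -0.0656, 0.09]]
```

Key centre is at about (0.521, -0.069). I move over it and descend to z≈0.11.

Emit:
servo_tool --motion '[[[0.012,-0.04,0],[0,0,0],0],[[0.012,-0.04,0],[0,0,0],0],[[0.0105,-0.0375,0],[0,0,0],0],[[0,0,0],[0,0,0],0],[[0,0,-0.04],[0,0,0],0]]'

```text
clock: 10.0
position: [0.5255, -0.0736, 0.1897]
eef_rot: [0.002, 0.96, 0.28, 0.006]
ft_force: [0.7, 1.0, -0.7]
grip_width: 0.0
grip_force: 0.0
```

Emit:
servo_tool --motion '[[[0,0,-0.04],[0,0,0],0],[[0,0,-0.03],[0,0,0],0],[[0,0,0],[0,0,0],0],[[0,0,0],[0,0,0],0]]'

```text
clock: 10.4
position: [0.5219, -0.0723, 0.1158]
eef_rot: [0.0, 0.96, 0.281, 0.0]
ft_force: [-0.0, 0.3, 1.9]
grip_width: 0.0001
grip_force: 0.0
```

Emit:
servo_tool --motion '[[[-0.001,0.003,-0.006],[0,0,0],0],[[0,0,-0.005],[0,0,0],0],[[0,0,-0.004],[0,0,0],0],[[0,0,-0.002],[0,0,0],0],[[0,0,0],[0,0,0],0]]'

```text
clock: 10.9
position: [0.5205, -0.0693, 0.0981]
eef_rot: [-0.0, 0.96, 0.281, -0.0]
ft_force: [-0.8, 0.2, -1.2]
grip_width: 0.0001
grip_force: 0.0
```

Emit:
servo_tool --motion '[[[0,0,-0.002],[0,0,0],0],[[0,0,-0.002],[0,0,0],0],[[0,0,0],[0,0,0],0]]'

```text
clock: 11.2
position: [0.5209, -0.0693, 0.0944]
eef_rot: [0.0, 0.96, 0.281, 0.0]
ft_force: [-0.5, 0.6, 3.7]
grip_width: -0.0
grip_force: 1.4
```

Emit:
servo_tool --motion '[[[0,0,-0.002],[0,0,0],0],[[0,0,0],[0,0,0],0]]'

```text
clock: 11.4
position: [0.5209, -0.0693, 0.0925]
eef_rot: [0.0, 0.96, 0.281, 0.0]
ft_force: [-0.5, 0.7, 4.0]
grip_width: -0.0002
grip_force: 2.0
```

Emit:
servo_tool --motion '[[[0,0,-0.002],[0,0,0],0],[[0,0,0],[0,0,0],0]]'

```text
clock: 11.6
position: [0.5209, -0.0693, 0.091]
eef_rot: [0.0, 0.96, 0.281, 0.0]
ft_force: [-1.3, 0.7, 7.3]
grip_width: 0.0
grip_force: 4.0
```

Emit:
servo_tool --motion '[[[0,0,-0.001],[0,0,0],0],[[0,0,0],[0,0,0],0]]'

```text
clock: 11.8
position: [0.521, -0.0694, 0.0909]
eef_rot: [0.0, 0.96, 0.281, 0.0]
ft_force: [-3.6, 1.6, 13.7]
grip_width: 0.0001
grip_force: 6.6
```

The key is hard on its stop, with 13.7 N at z=0.0909 and about 6 mm of travel. I release and retract.

Emit:
servo_tool --motion '[[[0,0,0.004],[0,0,0],0],[[0,0,0.01],[0,0,0],0],[[0,0,0.04],[0,0,0],0],[[0,0,0.05],[0,0,0],0],[[0,0,0.03],[0,0,0],0]]'

```text
clock: 12.3
position: [0.5213, -0.0694, 0.2266]
eef_rot: [0.001, 0.96, 0.281, 0.002]
ft_force: [1.1, -0.3, 0.3]
grip_width: -0.0004
grip_force: 0.0
```

Emit:
servo_tool --motion '[[[-0.012,0.04,0],[0,0,0],0],[[-0.012,0.04,0],[0,0,0],0],[[-0.01,0.037,0],[0,0,0],0],[[0,0,0],[0,0,0],0],[[0,0,0],[0,0,0],0]]'

```text
clock: 12.8
position: [0.486, 0.0483, 0.2231]
eef_rot: [-0.0, 0.959, 0.282, -0.0]
ft_force: [-0.2, 0.2, 0.1]
grip_width: 0.0002
grip_force: 0.0
```

Run:
```python
from h import *
s,im=grab('wrist','pics/w9.png'); r=dial('wrist',im,s,[.4768,.132]); print(np.round(s['position'],4),s['ft_force'],s['clock'],r[0],r[2:4],strip('wrist',im,s,r[0],121))
```

```text
[0.486  0.0483 0.2231] [-0.21116553  0.19923747  0.09633886] 12.8 [0.47697061 0.13162625] ((np.float64(121.47151806226816), np.float64(92.16843033509703)), (np.float64(121.4743454491117), np.float64(106.2840909090909))) (np.float64(122.85319452373794), np.float64(-0.2239951743865908), np.int64(50))
```

The dial is still on the line, the key has been released and the arm is clear, so I'm handing in.

```bash
python3 -c "
from station import close_job
print(close_job())"
```

```text
the job is handed in; nothing more can be done
None
```

I turned the big dial about 77° so its mark sits on the long line (about 1° off at most), then pressed the start key to its stop and released it. I saw no sign of the small dial or the loose things moving, and the job is handed in with no verdict returned.

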